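Tighten the window ring of a bench instrument with a two-pin spanner

ROBOT

A 6-joint arm with a two-finger parallel gripper is mounted at the origin on a cart in front of the work surface, level with it; the furniture and walls round the work are solid. World frame = base frame: x ahead of the robot, y to its left, z up, the work surface at z = 0. Lengths are in mm, angles in rad, forces in N, time in s.
With the tool pointing down it reaches from about 350 to 875 mm from the base axis. Payload 4.2 kg.
Tool frame: the origin (TCP) lies at the very end of the fingers, on their centre line; the grasp point (between the pads) lies r.grip_depth behind it (r.grip_depth is the distance from the TCP to the grasp point, in mm); z points along the fingers, y is the line along which they close (so a half turn about z gives the same grasp; the last joint's range is limited). The gripper opens to 87 mm and grips with 3 to 60 N. Pads are 19 mm wide; open, the fingers measure 117 mm over their backs; the gripper's body (75 mm by 190 mm) begins 51 mm behind the grasp point.
Start: joints at [-0.988, 0.385, 0.008, 0, -1.194, -0.259], TCP at [198.872, -592.494, 201.45] pointing down, gripper open.
Joint ranges: [-3.14, 3.14], [-1.21, 2.06], [-1.07, 1.41], [-3.16, 2.05], [-2.99, -0.16], [-3.1, 3.1]. Speed limits (rad/s): [2.79, 2.79, 3.14, 3.14, 3.14, 3.14].

INTERFACE

Orientations are given as a unit quaternion [w, x, y, z].
In Python, from bench import r gives the robot as it stands.
- The arm moves only by the tool drive_tool, never from a script. Its argument "commands" is a list of rows, each an object with "offset": the shift along the world's x, y, z in mm, a list of three; "dr": the turn, a rotation vector about the world's x, y, z in rad, a list of three. In form: [{"offset": [tx, ty, tz], "dr": [rx, ry, rz]}, ...]. A call has 1 to 20 rows; each row is the pose to reach, as a shift and turn from the pose commanded when the call began; what a row does not reach only later rows make up. A row lasts 1/10 s, in which the tool goes at most 50 mm and 8.59 degrees, less where a joint would pass 70% of its speed; a pose out of reach is approached as far as the arm can. A call with a gripper value outside its range is refused whole. "fingers" is the finger opening in mm, from 0 to 87, set as the call begins (left out, the last holds). The fingers move at their own pace and stop on an object; "newtons" is the grip in N (left out, the last holds). Time passes only in rows, so rows that repeat a pose let the fingers close. It gives the time, the measured TCP pose, the force, the opening and the grip force at its end, in the units of the state.
- r.get_obs(): the state, without advancing time (a new reading comes with each control period).
- r.get_image(name): name is "side" or "top"; returns (picture, depth): 384x512x3 uint8, red, green, blue; 384x512 float32, mm along the optical axis (not along the pixel's ray), 0 where there is no reading.
- r.camera_model(name): a dict with "fx", "fy", "cx", "cy" (pixels), "R" (3x3) and "t" (3): a world point X has camera coordinates R X + t. Camera axes: x right, y down, z forward; pixel columns grow to the right and rows downward; lengths in mm; the calibration is good to about 2 mm. A picture is of the moment at which its call begins. camera_model takes no time and is no camera call.
- r.close_job(): hands the job in; it is judged then, once.
The state is a dict: "clock": time; "joint_positions": joint angles; "qd": joint speeds; "effort": joint torques, N m; "eef_pos": TCP position; "ee_rot": TCP orientation; "wrist_force": force on the tool from outside, world axes, zero at the start; "moment": the same for the moment, N m; "gripper_width": finger opening in mm; "grip_force": force on a finger pad.
Only numpy, scipy, OpenCV 4.12 (cv2) and the standard library are available. Lean on these libraries where they do the work, as an engineer would, in place of code of your own. Each camera call takes 0.05 s, during which the arm holds its last target. There are 200 camera calls.

TASK

Press the release button on the sloping instrument so that its hinged guard springs open, then take the two-pin spanner from its stand, fit both pins into the two holes of the retaining ring and only then turn the ring clockwise with it, until it comes up against its stop. Put the spanner back upright in its stand, leave the guard open and the ring tight, and do not disturb the loose things on the bench.

Things in the scene. Friction and masses are not known exactly. Their poses are not given: they have to be found in the camera images.
- instrument: White wedge-shaped instrument, fixed, 161 mm long (x), 152 wide, 130 high at one end (+x), 34 at the low end, which faces the robot's left. Origin on the bench under the middle of its face's round window; z up. The face slopes 30 degrees; its normal leans to -x. A grey guard, hinged 65 mm up the slope from the ring's axis, covers the ring; open, it leans back, its edge 250 mm above the bench.
- button_top (a point): Centre of the top of the black round push button, 28 mm across, on the low end of the sloping face, 88 mm down the slope from the ring's axis and 30 mm from the guard's front wall. z is the face's outward normal (30 degrees from vertical): press along -z; x points up the slope. The top is 22 mm above the face, 12 mm above its collar.
- button (a joint): Travel of the release button (m): 0 out, 0.007 fully in. It springs back; about 1.5 N starts it, 5 N holds it fully in. The guard's latch lets go after about 4 mm.
- lid (a joint): Angle of the guard (rad): 0 shut and latched, 2.3 fully open at its stop. It springs open by itself in about one second and its spring keeps it open.
- ring_face (a point): Point on the axis of the steel retaining ring at its outer face, 18 mm above the sloping face. Ring 92 mm across, bore 40, 12 thick. z is the outward axis (30 degrees from vertical). Two round holes, 12 mm in diameter, 12 deep, at y = +33 and -33 mm of this frame, which turns with the ring. A solid plate lies under it.
- ring (a joint): Angle of the retaining ring (rad), growing clockwise as seen from outside (looking along -z of ring_face). Starts between 0 and 0.4; the stop is at 1.2, where the black line on the ring meets the black mark on the plate at its upper side. Friction of 0.15 N m holds it where it is left.
- spanner: Loose two-pin spanner, 0.28 kg, 100 mm tall, upright in its stand. Origin midway between the pin tips; z to the grip's top. Steel pins at y = +33, -33 mm, 8 mm thick, tapered to 5 at the tip, 10 long, under a steel crossbar (82 mm along y, 20 along x, z = 10 to 22). White flat grip above, 18 mm along x, 32 along y, z = 32 to 100. Same either way round (half turn about z).
- spanner_grip (a point): Centre of the spanner's grip, 68 mm above the pin tips, same axes as the spanner. Pinch the two flats, 18 mm apart along x.
- stand: Grey spanner holder, fixed, 76 x 124 x 38 mm. Origin at the centre of its underside. A trough along y, 26 mm wide with flared lips up to z = 38, takes the crossbar, which rests on a rib 52 mm long (y) with its top at z = 24; the pins hang free at the rib's ends. Spanner home: its y along the stand's y (either way), its origin on the stand's axis 14 mm above the origin; play 3 mm.
- timer: Loose white timer lying on the bench between the task's things, 58 x 58 x 20 mm; leave it. Origin at the centre of its underside.
- bottle_small: Loose small white bottle standing on the bench, 42 mm across, 78 mm high; leave it. Origin at the centre of its underside.
- marker: Loose white marker with a cap, lying on the bench, 137 mm long, 14 mm thick; leave it. Origin at the middle of its underside.
- tape_roll: Loose white roll of tape lying on the bench, 77 mm across, 19 mm high; leave it. Origin at the centre of its underside.
Mind the look-alikes: they are no part of the job. What is shaped like the spanner but green is not meant.

How it is judged:
By the outcome, as a careful person would: the job done as asked, in the order asked, and still so for the second after the job is handed in, with the robot touching nothing.
It also fails if it takes over 72 s, if anything falls off the work surface, if the arm or the gripper's body presses on something with over 40 N, if the wrist force passes 120 N, or if a joint passes its speed limit or range.

## Working session

There is one attempt and no reset: what is moved stays moved. The work goes in short steps, Python scripts to look and compute and a tool call to move; the robot and the scene stay as the last step left them, time stands still between calls to the robot, and variables do not carry over. Pictures are saved under pics/ and viewed, at most 14 in all, crops included, and the job is handed in when it is done.

Besides the shell and the picture viewer there is one more tool, called after ">>>" as name(argument=value, ...) on one line, values as JSON. drive_tool: Moves the arm, as the interface text tells. Its arguments: {"type":"object","properties":{"commands":{"type":"array"},"fingers":{"type":"number"},"newtons":{"type":"number"}},"required":["commands"]}

```bash
mkdir -p pics; ls; python3 - <<'E'
from bench import r
import cv2,numpy as np
for n in("top","side"):
    p,d=r.get_image(n); cv2.imwrite(f"pics/{n}0.png",p[:,:,::-1]); np.savez(f"{n}0.npz",p=p,d=d)
    m=r.camera_model(n); R=np.array(m["R"]);print(n,m["fx"],m["fy"],m["cx"],m["cy"],R.round(3).tolist(),(-R.T@np.array(m["t"])).round(0))
    print((d>0).mean())
print(r.get_obs(), r.grip_depth)
E
```

```text
pics
top 470.8517970453022 470.8517970453022 253.50180344121006 193.8662118233791 [[0.003, -1.0, -0.009], [-0.988, -0.002, -0.154], [0.154, 0.01, -0.988]] [ 343.    2. 1363.]
0.9960988362630209
side 390.69812392668115 390.69812392668115 256.61945644852506 192.10812678258222 [[0.585, 0.811, -0.016], [0.437, -0.332, -0.836], [-0.683, 0.482, -0.549]] [1219. -477.  659.]
0.9960784912109375
{'clock': 0.1, 'joint_positions': array([-9.88399994e-01,  3.85469242e-01,  6.77179051e-03, -4.55360751e-04,
       -1.19400346e+00, -2.58597275e-01]), 'qd': array([-3.87993862e-05, -9.92881008e-04,  3.27466772e-03,  1.19005756e-03,
       -8.31101601e-04, -1.43650019e-04]), 'effort': array([-2.82058490e-04, -3.91691029e+01,  1.87933731e+01,  4.23197150e+00,
        1.34450808e-02, -6.28938778e-05]), 'eef_pos': array([ 198.68987936, -591.96486859,  200.47593884]), 'ee_rot': array([-1.95545965e-04, -1.61110232e-01,  9.86935936e-01,  9.55723696e-04]), 'wrist_force': array([0.08945861, 0.02791027, 1.30556041]), 'moment': array([-0.04398936,  0.00716916,  0.01400667]), 'grip_force': 0.0, 'gripper_width': 86.74602538995445} 18.700000000000003
```

View pics/top0.png

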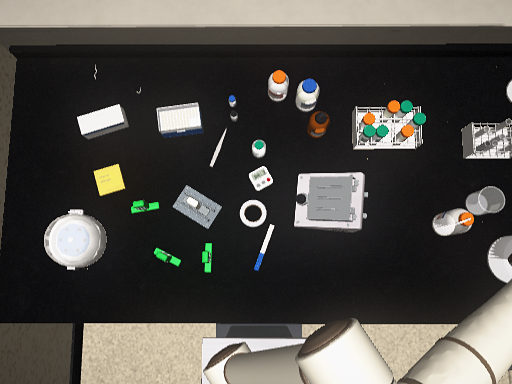

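View pics/side0.png

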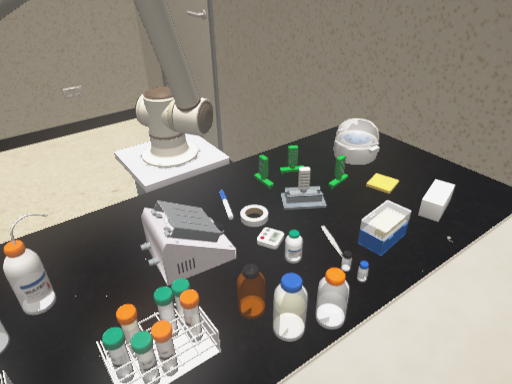

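Top view: the stand with the white-gripped spanner is at about (197,206). The look-alikes are three green spanners at (145,207), (167,257) and (208,257), which I reject by colour. The instrument is at (330,201), with its black button at (301,199) on the robot's left. The timer is at (260,178), the tape at (253,213), the marker at (264,247) and the small bottle at (259,148).

```bash
cat > h.py <<'E'
import numpy as np,cv2
from bench import r
def cam(n):
    m=r.camera_model(n); return m,np.array(m["R"]),np.array(m["t"])
def ray(n,u,v):
    m,R,t=cam(n); d=R.T@np.array([(u-m["cx"])/m["fx"],(v-m["cy"])/m["fy"],1.]); return -R.T@t,d
def onz(n,u,v,z):
    o,d=ray(n,u,v); return o+d*(z-o[2])/d[2]
def cloud(n,d):
    m,R,t=cam(n); v,u=np.mgrid[:d.shape[0],:d.shape[1]]
    P=np.dstack([(u-m["cx"])/m["fx"]*d,(v-m["cy"])/m["fy"]*d,d]); return (P-t)@R
def tri(u1,v1,u2,v2):  # top, side
    o,a=ray("top",u1,v1); p,b=ray("side",u2,v2)
    s=np.linalg.lstsq(np.c_[a,-b],p-o,rcond=None)[0]
    x,y=o+a*s[0],p+b*s[1]; return (x+y)/2,np.linalg.norm(x-y)
def grab(n,tag):
    p,d=r.get_image(n); np.savez(tag+".npz",p=p,d=d); return p,d
E
python3 - <<'E'
from h import *
T=np.load("top0.npz");S=np.load("side0.npz")
def crop(p,x,y,w,h,k): return cv2.resize(p[y:y+h,x:x+w,::-1],None,fx=k,fy=k,interpolation=cv2.INTER_CUBIC)
a=crop(T["p"],165,180,64,50,6);b=crop(T["p"],285,165,90,75,5)[:,:416]
c=crop(S["p"],270,155,64,60,6);e=crop(S["p"],135,195,110,90,4)[:,:416]
out=np.zeros((600,800,3),np.uint8)
out[:300,:384]=a; out[:300,384:800]=crop(T["p"],285,165,104,75,4); out[300:600,:384]=crop(S["p"],270,160,64,50,6); out[300:600,384:800]=crop(S["p"],138,200,104,75,4)
cv2.imwrite("pics/crops.png",out)
for n,D,box in(("top",T,(165,180,64,50)),("side",S,(270,155,64,60))):
    C=cloud(n,D["d"]);x,y,w,h=box;c=C[y:y+h,x:x+w].reshape(-1,3)
    for lo,hi in((15,34),(34,42),(42,80),(95,110),(110,125)):
        q=c[(c[:,2]>lo)&(c[:,2]<hi)]; 
        if len(q):print(n,lo,hi,len(q),np.median(q,0).round(1),q.min(0).round(0),q.max(0).round(0))
# instrument heights
C=cloud("top",T["d"]); c=C[165:240,285:375]; q=c[c[...,2]>20]; print(q.min(0),q.max(0))
h=np.float32(q[:,:2]); print(cv2.minAreaRect(h))
for u in range(290,372,4): print(u,C[200,u].round(0))
E
```

```text
top 15 34 163 [515.7 173.   28.9] [460. 118.  15.] [570. 240.  34.]
top 34 42 248 [514.6 173.4  37.7] [475. 127.  34.] [564. 233.  42.]
top 42 80 25 [511.6 167.8  58.8] [494. 141.  42.] [543. 215.  78.]
top 95 110 19 [512.3 171.8 106.5] [505. 165.  99.] [527. 194. 110.]
top 110 125 64 [518.  179.2 114. ] [505. 164. 110.] [530. 193. 120.]
side 15 34 397 [519.1 192.4  22.8] [356. 124.  15.] [565. 310.  34.]
side 34 42 232 [523.7 174.9  36.9] [366. 127.  34.] [568. 267.  42.]
side 42 80 209 [518.  184.9  60.7] [368. 161.  42.] [537. 269.  80.]
side 95 110 49 [527.7 171.6 103.1] [517. 162.  95.] [535. 190. 110.]
side 110 125 41 [523.6 175.2 112.8] [509. 163. 110.] [533. 194. 116.]
[ 343.1764259  -304.45728084   20.01772569] [ 611.28654508    2.19546245 1363.11580756]
((503.8834228515625, -129.25762939453125), (208.3673095703125, 359.1790466308594), 20.599040985107422)
290 [539. -91.  -6.]
294 [ 538. -103.   -4.]
298 [ 529. -109.   63.]
302 [ 528. -119.   70.]
306 [ 528. -131.   69.]
310 [ 525. -139.   89.]
314 [ 524. -150.   94.]
318 [ 524. -160.   99.]
322 [ 522. -169.  109.]
326 [ 522. -179.  114.]
330 [ 521. -189.  118.]
334 [ 520. -199.  124.]
338 [ 519. -209.  131.]
342 [ 519. -218.  135.]
346 [ 518. -227.  143.]
350 [ 517. -237.  147.]
354 [ 521. -253.  120.]
358 [ 519. -261.  131.]
362 [ 521. -274.  122.]
366 [ 539. -313.   -3.]
370 [ 539. -325.   -6.]
```

View pics/crops.png

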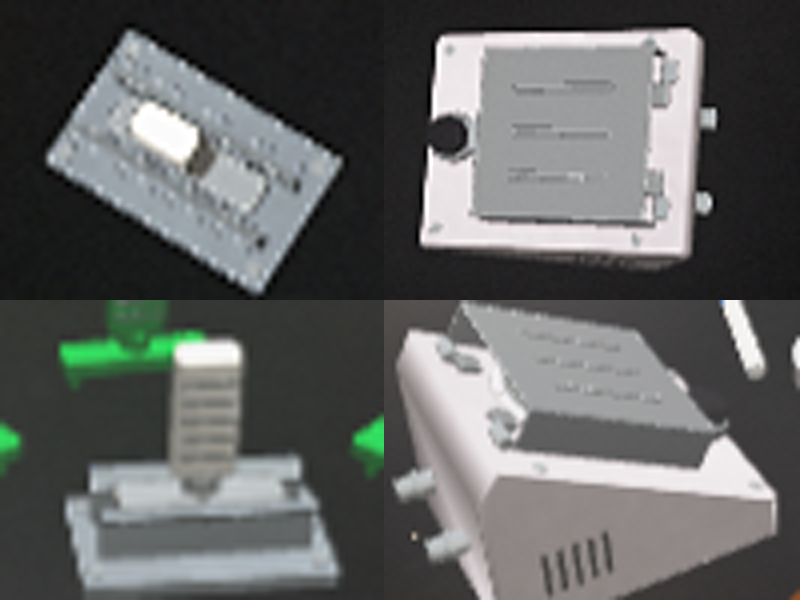

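The crop confirms the choice: the white flat grip stands in the grey stand, with the grip top near top-view (193,202) and side-view (304,170). The button is at about top (300.7,198.5). Next come precise measurements.

```bash
python3 - <<'E'
from h import *
T=np.load("top0.npz");S=np.load("side0.npz")
def comps(m):
    n,l,s,c=cv2.connectedComponentsWithStats(m.astype(np.uint8)); return l,s,c
# stand: bright blob in box
for n,D,box in(("top",T,(165,180,64,50)),):
    p=D["p"].astype(int); m=np.zeros(p.shape[:2],bool); x,y,w,h=box
    m[y:y+h,x:x+w]=p[y:y+h,x:x+w].min(2)>60
    m=cv2.morphologyEx(m.astype(np.uint8),cv2.MORPH_CLOSE,np.ones((3,3)))
    c=max(cv2.findContours(m,0,1)[0],key=cv2.contourArea)
    for z in (0,6,10):
        w3=np.float32([onz(n,u,v,z)[:2] for u,v in c[:,0]]); print("stand z",z,cv2.minAreaRect(w3))
# grip top white
for n,D,box in(("top",T,(180,190,25,20)),("side",S,(293,162,22,20))):
    p=D["p"].astype(int); x,y,w,h=box; m=np.zeros(p.shape[:2],np.uint8)
    m[y:y+h,x:x+w]=p[y:y+h,x:x+w].min(2)>205
    c=max(cv2.findContours(m,0,1)[0],key=cv2.contourArea); w3=np.float32([onz(n,u,v,114)[:2] for u,v in c[:,0]])
    print(n,"grip",cv2.minAreaRect(w3),cv2.boundingRect(c))
# button
for n,D,box in(("top",T,(294,190,13,18)),("side",S,(208,215,20,20))):
    p=D["p"].astype(int); x,y,w,h=box; print(n); print(p[y:y+h,x:x+w].mean(2).astype(int))
for q in((298,174.2),(294.2,226.2)):print("low",onz("top",*q,34).round(1))
for q in((364,173),(361.5,229)):print("hi",onz("top",*q,130).round(1))
C=cloud("top",T["d"]); print("bench z",[np.median(C[a-5:a+5,b-5:b+5,2]).round(1) for a,b in((150,300),(260,320),(180,230),(100,60))])
C=cloud("side",S["d"]); print("bench z",[np.median(C[a-5:a+5,b-5:b+5,2]).round(1) for a,b in((300,90),(240,340),(200,250))])
# guard panel corner
E
```

```text
stand z 0 ((518.4650268554688, 181.7296142578125), (125.55196380615234, 78.29841613769531), 58.34492874145508)
stand z 6 ((517.6934204101562, 180.93934631347656), (124.99928283691406, 77.95381927490234), 58.34490203857422)
stand z 10 ((517.1790771484375, 180.41250610351562), (124.63092041015625, 77.72399139404297), 58.34496307373047)
top grip ((517.5413818359375, 179.62765502929688), (29.404726028442383, 16.314895629882812), 56.604827880859375) (187, 197, 11, 10)
side grip ((522.4464111328125, 176.93356323242188), (28.22402572631836, 16.8045597076416), 52.610904693603516) (299, 167, 11, 4)
top
[[ 33  29  17 253 236 233 234 235 235 235 235 234 233]
 [ 31  29  19 254 237 233 234 235 237 236 236 235 233]
 [ 34  28  27 255 240 238 239 230 232 210 240 237 235]
 [ 34  28  37 255 218 191 170 141 168 169 189 186 239]
 [ 35  34  68 214 115  81  55  36  72 101 122 150 189]
 [ 35  33  64  90  32  37  38  40  40  39  70 166 166]
 [ 35  35  45  40  41  42  43  43  43  46  26 120 178]
 [ 36  38  41  41  44  44  43  43  45  51  32  48 177]
 [ 34  36  44  43  43  42  45  44  45  48  34  25 184]
 [ 3
[... 1737 characters left out ...]
 59  57  57  77  63  60
   60  61]
 [159 160 162 161 161 161 160 160 160 160 159 141  80  65  75 123  73  61
   60  60]
 [141 142 145 147 145 148 162 157 159 160 162 182 130 113 118 134  76  60
   60  60]
 [104 100  95 108 105 111 144 137 136 144 146 146 146 130 124  86  63  60
   59  60]
 [ 92  93  88  89  90  92  93  97  89 105 101 106 106  82  96 106  68  61
   59  59]
 [ 92  92  92  93  92  92  91  92  92  91  91  88  98 121 184 200 124  67
   59  59]]
low [ 607.9 -112.2   34. ]
low [458.2 -99.8  34. ]
hi [ 592.2 -279.6  130. ]
hi [ 443.  -268.2  130. ]
bench z [np.float64(0.2), np.float64(0.6), np.float64(0.7), np.float64(0.3)]
bench z [np.float64(0.9), np.float64(0.6), np.float64(0.6)]
```

```bash
cat >> h.py <<'E'
from scipy.spatial.transform import Rotation as Ro
XI=np.array([np.cos(np.radians(-94.6)),np.sin(np.radians(-94.6)),0]); YI=np.array([-XI[1],XI[0],0])
N=-.5*XI+np.array([0,0,.8660254]); SX=.8660254*XI+np.array([0,0,.5])  # face normal, up-slope
def q2R(q): return Ro.from_quat([q[1],q[2],q[3],q[0]])
def frame(z,y): z=z/np.linalg.norm(z); y=y-z*(y@z); y/=np.linalg.norm(y); return Ro.from_matrix(np.c_[np.cross(y,z),y,z])
def plan(pos,R):
    o=r.get_obs(); print("now",o["eef_pos"].round(1),"clock",round(o["clock"],2),"F",o["wrist_force"].round(1),"M",o["moment"].round(2))
    d=(R*q2R(o["ee_rot"]).inv()).as_rotvec(); print("offset",(pos-o["eef_pos"]).round(1),"dr",d.round(3),"deg",np.degrees(np.linalg.norm(d)).round(1),"q",o["joint_positions"].round(2))
E
python3 - <<'E'
from h import *
T=np.load("top0.npz"); C=cloud("top",T["d"]); b=C[196:202,297:303].reshape(-1,3); m=np.median(b,0); print(m, np.linalg.svd(b-b.mean(0))[2][2])
o,d=ray("top",299.5,198.5); t=((m-o)@N)/(d@N); P=o+d*t; print("btn",P,"N",N)
R=frame(-N,-YI); plan(P+60*N,R)
E
```

```text
[ 533.01652791 -112.92426658   63.94285806] [0.11156478 0.4750911  0.87283546]
btn [ 532.94304324 -113.02362032   64.00343775] N [0.04009946 0.49838944 0.8660254 ]
now [ 198.7 -592.   200.5] clock 0.1 F [0.1 0.  1.3] M [-0.04  0.01  0.01]
offset [336.7 508.8 -84.5] dr [-0.438  0.34   1.139] deg 72.6 q [-0.99  0.39  0.01 -0.   -1.19 -0.26]
```

>>> drive_tool(commands=[{"offset": [30, 40, 50], "dr": [0, 0, 0]}, {"offset": [60, 80, 100], "dr": [-0.05, 0.04, 0.12]}, {"offset": [95, 130, 120], "dr": [-0.09, 0.07, 0.24]}, {"offset": [337, 509, 120], "dr": [-0.438, 0.34, 1.139]}, {"offset": [337, 509, 120], "dr": [-0.438, 0.34, 1.139]}, {"offset": [337, 509, 120], "dr": [-0.438, 0.34, 1.139]}, {"offset": [337, 509, 120], "dr": [-0.438, 0.34, 1.139]}, {"offset": [337, 509, 120], "dr": [-0.438, 0.34, 1.139]}, {"offset": [337, 509, 120], "dr": [-0.438, 0.34, 1.139]}, {"offset": [337, 509, 120], "dr": [-0.438, 0.34, 1.139]}, {"offset": [337, 509, 120], "dr": [-0.438, 0.34, 1.139]}, {"offset": [337, 509, 120], "dr": [-0.438, 0.34, 1.139]}, {"offset": [337, 509, 120], "dr": [-0.438, 0.34, 1.139]}, {"offset": [337, 509, 120], "dr": [-0.438, 0.34, 1.139]}, {"offset": [337, 509, -84], "dr": [-0.438, 0.34, 1.139]}, {"offset": [337, 509, -84], "dr": [-0.438, 0.34, 1.139]}, {"offset": [337, 509, -84], "dr": [-0.438, 0.34, 1.139]}, {"offset": [337, 509, -84], "dr": [-0.438, 0.34, 1.139]}, {"offset": [337, 509, -84], "dr": [-0.438, 0.34, 1.139]}, {"offset": [337, 509, -84], "dr": [-0.438, 0.34, 1.139]}], fingers=0, newtons=20)

```text
clock: 2.1
eef_pos: [535.7, -84.1, 117.6]
ee_rot: [-0.191, -0.655, 0.709, -0.176]
wrist_force: [0.5, 0.3, 0.9]
gripper_width: 0.5
grip_force: 0.0
```

```bash
python3 - <<'E'
from h import *
P=np.array([533,-113,64.5]);R=frame(-N,-YI)
plan(P+4*N,R); plan(P-6.5*N,R)
E
```

```text
now [535.7 -84.1 117.6] clock 2.1 F [0.5 0.3 0.9] M [ 1.1  -0.05  0.06]
offset [ -2.5 -26.9 -49.6] dr [ 0.002 -0.    -0.001] deg 0.1 q [ 0.39  0.39 -0.53  0.56 -0.99 -0.86]
now [535.7 -84.1 117.6] clock 2.1 F [0.5 0.3 0.9] M [ 1.1  -0.05  0.06]
offset [ -3.  -32.2 -58.7] dr [ 0.002 -0.    -0.001] deg 0.1 q [ 0.39  0.39 -0.53  0.56 -0.99 -0.86]
```

>>> drive_tool(commands=[{"offset": [-2, -14, -25], "dr": [0, 0, 0]}, {"offset": [-2.5, -25, -46], "dr": [0, 0, 0]}, {"offset": [-2.8, -29, -53], "dr": [0, 0, 0]}, {"offset": [-3, -32, -58], "dr": [0, 0, 0]}, {"offset": [-3, -32, -58.5], "dr": [0, 0, 0]}])

```text
clock: 2.6
eef_pos: [534.0, -115.5, 60.3]
ee_rot: [-0.189, -0.655, 0.71, -0.177]
wrist_force: [0.2, 0.6, 0.0]
gripper_width: 0.1
grip_force: 0.0
```

```bash
python3 - <<'E'
from h import *
p,d=grab("side","s1"); cv2.imwrite("pics/s1.png",cv2.resize(p[120:300,100:320,::-1],None,fx=3,fy=3))
p,d=grab("top","t1"); print(cloud("top",d)[185:215:5,315:350:6,2].round(0)); print(r.get_obs()["wrist_force"])
E
```

```text
[[  96.  104.  115.  124.  130.  139.]
 [  98.  106.  114.  122.  134.  139.]
 [  98.  108. 1363.  121.  130.  143.]
 [ 102.  108.  114.  120.  132.  142.]
 [1363.  103.  118.  126.  130.  144.]
 [ 100.  111.  113.  126.  133.  138.]]
[-0.5373293  -1.1856639   0.49219578]
```

>>> drive_tool(commands=[{"offset": [0, -1, -2], "dr": [0, 0, 0]}, {"offset": [0, -2, -3.5], "dr": [0, 0, 0]}, {"offset": [0, -2, -3.5], "dr": [0, 0, 0]}])

```text
clock: 3.0
eef_pos: [532.8, -117.5, 55.5]
ee_rot: [-0.19, -0.655, 0.71, -0.176]
wrist_force: [0.3, -0.2, 0.6]
gripper_width: 0.2
grip_force: 0.0
```

```bash
python3 - <<'E'
from h import *
p,d=grab("top","t1"); print(cloud("top",d)[185:215:5,315:350:6,2].round(0)); print(r.get_obs()["wrist_force"],r.get_obs()["eef_pos"])
p,d=grab("side","s1"); cv2.imwrite("pics/s1.png",cv2.resize(p[120:300,100:320,::-1],None,fx=3,fy=3))
E
```

```text
[[ 92. 101. 115. 121. 129. 139.]
 [ 99. 103. 113. 126. 130. 140.]
 [ 96. 105. 116. 121. 129. 141.]
 [100. 106. 117. 123. 127. 138.]
 [100. 108. 111. 125. 130. 139.]
 [ 94. 108. 120. 122. 133. 141.]]
[ 0.14341591 -0.40748612 -0.19251625] [ 532.88035222 -117.44783828   55.46772569]
```

View pics/s1.png

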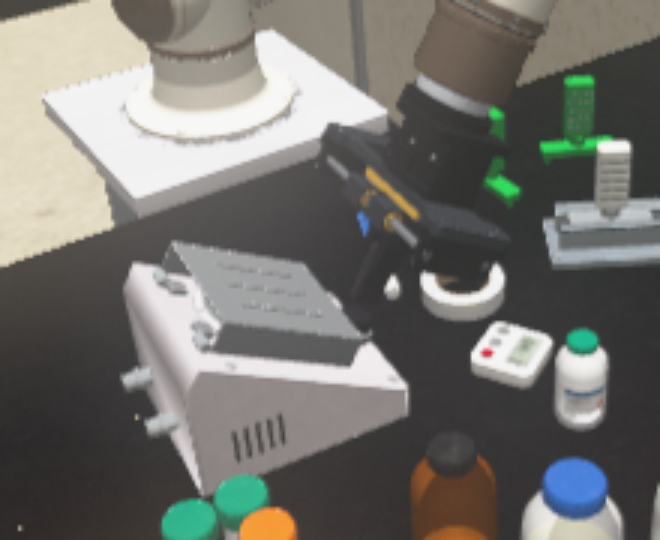

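```bash
python3 - <<'E'
from h import *
T=np.load("top0.npz"); 
for n,f,bx in (("top","top0",(294,170,16,60)),("side","side0",(138,200,110,60))):
    D=np.load(f+".npz");C=cloud(n,D["d"]); p=D["p"].astype(int); x,y,w,h=bx
    m=(p[y:y+h,x:x+w].min(2)>222); c=C[y:y+h,x:x+w][m]; c=c[(c[:,2]>30)&(c[:,2]<140)]; e=c@N; print(n,len(c),"face N-off",np.median(e),e.std(), c.mean(0))
print("button N-off",(C:=cloud("top",T["d"]))[196:202,297:303].reshape(-1,3)@N)
o=r.get_obs()["eef_pos"]; print("tcp",o@N, o@SX,o@YI,"btn est",np.array([533,-113,64.])@SX,np.array([533,-113,64.])@YI)
E
```

```text
top 430 face N-off -1.6746106278631645 2.536113295302839 [ 529.16079099 -121.98782686   43.97221209]
side 633 face N-off -1.8252464728514743 1.5038806475572912 [ 558.92168013 -214.79488057   95.88725194]
button N-off [21.96862796 19.09359121 20.31622633 22.23114871 19.76802361 20.93104308
 23.19033501 20.74455605 21.32346129 19.65179088 22.20521914 20.83362506
 21.83917943 17.32219354 21.0857734  23.90151014 19.8731675  21.21163025
 18.77641087 19.39063461 20.24834479 22.71259488 17.47506172 15.56225647
 21.85489374 21.47964282 25.9983026  16.73364129 21.65761584 22.41738757
 21.43018289 23.40022423 24.02688753 21.58801871 19.80590212 18.01531261]
tcp 10.88888597532283 92.09329515970083 540.5929266937081 btn est 92.52650359976505 540.3456206663408
```

```bash
python3 - <<'E'
from h import *
o=r.get_obs(); print({k:np.round(o[k],3) for k in("eef_pos","moment","effort","wrist_force")})
for n in("top","side"):
    m,R,t=cam(n)
    for X in (o["eef_pos"],np.array([533,-113,64.]),o["eef_pos"]+60*N):
        c=R@X+t; print(n,(c[:2]/c[2]*m["fx"]+[m["cx"],m["cy"]]).round(1))
A=np.load("side0.npz")["p"];B=np.load("s1.npz")["p"];Tt=np.load("t1.npz")["p"]
k=lambda p,x,y:cv2.resize(p[y:y+50,x:x+60,::-1],None,fx=6,fy=6,interpolation=cv2.INTER_CUBIC)
cv2.imwrite("pics/cmp.png",np.hstack([k(A,190,195),k(B,190,195)]))
E
```

```text
{'eef_pos': array([ 532.892, -117.426,   55.477]), 'moment': array([ 1.109,  0.06 , -0.028]), 'effort': array([-1.0000e-02, -3.5265e+01,  1.1353e+01,  2.0600e+00, -8.9000e-01,
       -1.9000e-02]), 'wrist_force': array([-0.407, -0.501, -0.22 ])}
top [300.8 199. ]
top [299.5 198.5]
top [291.4 195.3]
side [216.7 226.3]
side [218. 223.]
side [226.2 205.5]
```

View pics/cmp.png

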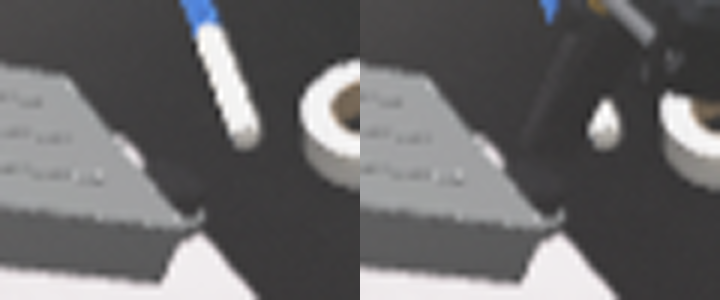

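The finger tip is at the button, around side (218,221), but there is no contact force yet. I'll keep pressing in small steps and watch the force.

>>> drive_tool(commands=[{"offset": [0, -1, -1.7], "dr": [0, 0, 0]}, {"offset": [0, -1, -1.7], "dr": [0, 0, 0]}])

```text
clock: 3.3
eef_pos: [532.7, -118.6, 53.5]
ee_rot: [-0.19, -0.655, 0.71, -0.176]
wrist_force: [-0.5, -0.0, 0.3]
gripper_width: 0.6
grip_force: 0.0
```

>>> drive_tool(commands=[{"offset": [0, -1, -1.7], "dr": [0, 0, 0]}, {"offset": [0, -1, -1.7], "dr": [0, 0, 0]}])

```text
clock: 3.5
eef_pos: [532.7, -119.7, 51.8]
ee_rot: [-0.19, -0.655, 0.71, -0.176]
wrist_force: [-0.8, 0.8, -0.3]
gripper_width: 0.6
grip_force: 0.0
```

>>> drive_tool(commands=[{"offset": [0, -1, -1.7], "dr": [0, 0, 0]}, {"offset": [0, -1, -1.7], "dr": [0, 0, 0]}])

```text
clock: 3.7
eef_pos: [532.7, -120.7, 50.1]
ee_rot: [-0.19, -0.655, 0.71, -0.176]
wrist_force: [0.2, 0.2, 0.6]
gripper_width: 0.6
grip_force: 0.0
```

>>> drive_tool(commands=[{"offset": [0, -1, -1.7], "dr": [0, 0, 0]}, {"offset": [0, -1, -1.7], "dr": [0, 0, 0]}])

```text
clock: 3.9
eef_pos: [532.7, -121.6, 48.4]
ee_rot: [-0.19, -0.655, 0.71, -0.176]
wrist_force: [0.2, -0.4, 0.5]
gripper_width: 0.8
grip_force: 0.0
```

>>> drive_tool(commands=[{"offset": [0, -1, -1.7], "dr": [0, 0, 0]}, {"offset": [0, -1, -1.7], "dr": [0, 0, 0]}])

```text
clock: 4.1
eef_pos: [532.7, -122.6, 46.7]
ee_rot: [-0.19, -0.655, 0.71, -0.176]
wrist_force: [-1.2, -0.6, -1.0]
gripper_width: 0.1
grip_force: 0.0
```

```bash
python3 - <<'E'
from h import *
p,d=grab("side","s2");p2,d2=grab("top","t2")
f=lambda p:np.clip(p.astype(float)*2.5,0,255).astype(np.uint8)
k=lambda p,x,y:cv2.resize(f(p)[y:y+60,x:x+60,::-1],None,fx=6,fy=6,interpolation=cv2.INTER_CUBIC)
cv2.imwrite("pics/cmp2.png",np.hstack([k(p,190,190),k(p2,270,170)]))
o=r.get_obs();print(o["eef_pos"],o["wrist_force"])
C=cloud("top",d2); print("lid",C[195:210:5,315:350:6,2].round(0))
C=cloud("side",d)[190:235,200:240]; a=(C-o["eef_pos"]); s=np.dstack([a@SX,a@YI,a@N]); m=(abs(s[...,0])<14)&(abs(s[...,1])<14)&(s[...,2]<80)
for x in sorted(s[m].round(0).tolist(),key=lambda v:v[2])[::6]:print(x,end="")
E
```

```text
[ 532.8262913  -122.54667204   46.90056733] [-0.35038305  0.18163829  0.80987074]
lid [[  96.  105.  112.  126.  128. 1363.]
 [  96.  106.  117.  118.  129.  134.]
 [ 101.  107.  114.  126.  131.  143.]]
[-14.0, 11.0, 8.0][10.0, 13.0, 18.0][5.0, 9.0, 19.0][11.0, 2.0, 20.0][10.0, -2.0, 23.0][4.0, 8.0, 24.0][-8.0, 8.0, 25.0][10.0, -0.0, 27.0][8.0, 11.0, 28.0][-11.0, 9.0, 29.0][13.0, 12.0, 31.0][4.0, 11.0, 32.0][6.0, 9.0, 33.0][1.0, 10.0, 34.0][7.0, 9.0, 36.0][14.0, 9.0, 38.0][-7.0, 9.0, 38.0][12.0, 8.0, 40.0][-5.0, 9.0, 41.0][9.0, 11.0, 43.0][1.0, 12.0, 44.0][8.0, 11.0, 46.0][13.0, 10.0, 47.0][-9.0, 12.0, 48.0][6.0, 12.0, 49.0][10.0, 12.0, 51.0][8.0, 13.0, 52.0][13.0, -2.0, 54.0][13.0, 13.0, 55.0][2.0, 14.0, 57.0][10.0, -0.0, 58.0][13.0, -7.0, 60.0][-8.0, 14.0, 61.0][11.0, -13.0, 63.0][11.0, 11.0, 65.0][12.0, -5.0, 67.0][12.0, 4.0, 69.0][11.0, 7.0, 71.0][11.0, 11.0, 73.0][11.0, 9.0, 75.0][4.0, -5.0, 77.0][11.0, 6.0, 79.0]
```

View pics/cmp2.png

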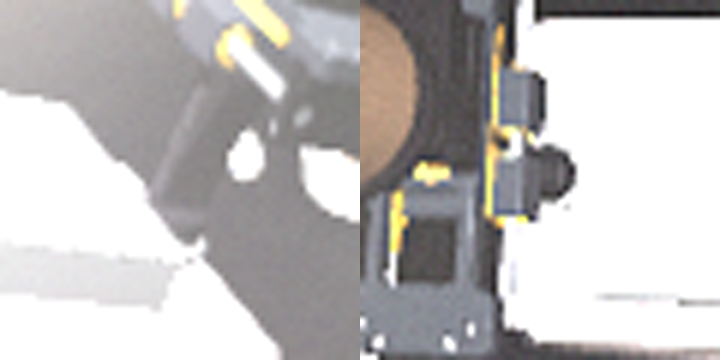

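The fingers look closed, but I can't tell where the tip really is relative to the button. I'll locate the real finger from both depth clouds, expressed in the tool frame.

```bash
python3 - <<'E'
from h import *
o=r.get_obs(); e=o["eef_pos"]; R=q2R(o["ee_rot"]).as_matrix()
for n,f,f0 in(("top","t2","top0"),("side","s2","side0")):
    D=np.load(f+".npz"); D0=np.load(f0+".npz"); C=cloud(n,D["d"]); s=(C-e)@R
    new=(D0["d"]-D["d"]>12)&(D["d"]>200)
    for lo,hi in((-160,-120),(-120,-95),(-95,-75),(-75,-60),(-60,-40),(-40,-20),(-20,10),(10,30)):
        m=new&(s[...,2]>lo)&(s[...,2]<hi)&(abs(s[...,0])<70)&(abs(s[...,1])<130)
        if m.sum()>3: print(n,lo,hi,m.sum(),"x pct",np.percentile(s[m][:,0],[3,50,97]).round(0),"y pct",np.percentile(s[m][:,1],[3,25,50,75,97]).round(0))
E
```

```text
top -160 -120 1017 x pct [-32.  15.  37.] y pct [-90. -68.  17.  73.  94.]
top -120 -95 404 x pct [-20.  32.  39.] y pct [-79. -20.  15.  34.  83.]
top -95 -75 5 x pct [11. 11. 37.] y pct [-4. -3. -3. 85. 87.]
top -60 -40 5 x pct [11. 11. 12.] y pct [-9. -7. -6. -4. -4.]
top -40 -20 14 x pct [ 9. 10. 33.] y pct [-15.  -4.   3.   7.  10.]
side -160 -120 994 x pct [-25.  23.  38.] y pct [-96. -75. -49.   2.  84.]
side -120 -95 720 x pct [-29.  28.  40.] y pct [-94. -87. -33.  19.  80.]
side -95 -75 105 x pct [-25.  11.  37.] y pct [-88. -87. -19.  -6.  79.]
side -75 -60 80 x pct [-8. 10. 14.] y pct [-18. -15. -12.   1.  12.]
side -60 -40 90 x pct [-9.  9. 14.] y pct [-14. -12. -10.   0.   7.]
side -40 -20 76 x pct [-10.   8.  13.] y pct [-12. -11.  -9.   0.   7.]
```

The measured finger and body sit about 19 mm behind the reported TCP, so the real tip is only now at the button. I'll keep pressing with force checks.

>>> drive_tool(commands=[{"offset": [0, -1, -1.7], "dr": [0, 0, 0]}, {"offset": [0, -1, -1.7], "dr": [0, 0, 0]}])

```text
clock: 4.4
eef_pos: [533.1, -123.4, 45.3]
ee_rot: [-0.19, -0.655, 0.71, -0.176]
wrist_force: [0.7, 0.4, 1.0]
gripper_width: 0.6
grip_force: 0.5
```

>>> drive_tool(commands=[{"offset": [0, -1, -1.7], "dr": [0, 0, 0]}, {"offset": [0, -1, -1.7], "dr": [0, 0, 0]}])

```text
clock: 4.6
eef_pos: [533.1, -124.4, 43.6]
ee_rot: [-0.19, -0.655, 0.71, -0.176]
wrist_force: [-0.0, 1.9, 1.9]
gripper_width: 0.2
grip_force: 1.0
```

>>> drive_tool(commands=[{"offset": [0, -1, -1.7], "dr": [0, 0, 0]}, {"offset": [0, -1, -1.7], "dr": [0, 0, 0]}])

```text
clock: 4.8
eef_pos: [533.1, -125.4, 41.9]
ee_rot: [-0.19, -0.655, 0.71, -0.176]
wrist_force: [-1.0, 1.7, 3.1]
gripper_width: 0.3
grip_force: 1.7
```

>>> drive_tool(commands=[{"offset": [0, -1, -1.7], "dr": [0, 0, 0]}, {"offset": [0, -1.5, -2.6], "dr": [0, 0, 0]}, {"offset": [0, -1.5, -2.6], "dr": [0, 0, 0]}])

```text
clock: 5.1
eef_pos: [533.0, -126.6, 39.8]
ee_rot: [-0.19, -0.655, 0.71, -0.177]
wrist_force: [-3.4, 6.1, 8.2]
gripper_width: 0.4
grip_force: 5.6
```

```bash
python3 - <<'E'
from h import *
p,d=grab("top","t3"); print(cloud("top",d)[190:210:5,315:350:6,2].round(0)); o=r.get_obs();print(o["wrist_force"],o["eef_pos"],o["clock"])
E
```

```text
[[ 63. 202. 201. 193. 181. 171.]
 [ 87. 200. 199. 194. 184. 178.]
 [ 85. 201. 200. 191. 179. 169.]
 [ 82. 203. 197. 192. 181. 170.]]
[-3.32596515  6.0940797   7.53536007] [ 533.03186432 -126.59796332   39.8270417 ] 5.15
```

The guard is swinging open, and the button bottomed out at about 10 N. Now I retract along the normal and head for the spanner.

>>> drive_tool(commands=[{"offset": [1, 10, 17], "dr": [0, 0, 0]}, {"offset": [2, 25, 43], "dr": [0, 0, 0]}, {"offset": [4, 50, 86], "dr": [0, 0, 0]}, {"offset": [4, 70, 120], "dr": [0, 0, 0]}, {"offset": [4, 90, 160], "dr": [0, 0, 0]}], fingers=80)

```text
clock: 5.65
eef_pos: [535.9, -36.6, 199.6]
ee_rot: [-0.191, -0.655, 0.71, -0.176]
wrist_force: [2.2, -0.2, -0.3]
gripper_width: 32.4
grip_force: 0.0
```

```bash
python3 - <<'E'
from h import *
a=np.radians(148.3); R=frame(np.array([0,0,-1.]),np.array([np.cos(a),np.sin(a),0]))
plan(np.array([517.5,180.3,200]),R); print(r.get_obs()["gripper_width"])
E
```

```text
now [535.9 -36.6 199.6] clock 5.65 F [ 2.2 -0.2 -0.3] M [ 1.08 -0.13  0.04]
offset [-18.4 216.9   0.4] dr [ 0.503 -0.166 -0.462] deg 40.3 q [ 0.48  0.32 -0.38  0.47 -1.22 -0.8 ]
32.42248544491314
```

>>> drive_tool(commands=[{"offset": [-9, 108, 20], "dr": [0.25, -0.08, -0.23]}, {"offset": [-9, 108, 20], "dr": [0.25, -0.08, -0.23]}, {"offset": [-9, 108, 20], "dr": [0.25, -0.08, -0.23]}, {"offset": [-18.4, 216.9, 10], "dr": [0.503, -0.166, -0.462]}, {"offset": [-18.4, 216.9, 10], "dr": [0.503, -0.166, -0.462]}, {"offset": [-18.4, 216.9, 0], "dr": [0.503, -0.166, -0.462]}, {"offset": [-18.4, 216.9, 0], "dr": [0.503, -0.166, -0.462]}, {"offset": [-18.4, 216.9, 0], "dr": [0.503, -0.166, -0.462]}])

```text
clock: 6.45
eef_pos: [518.2, 179.0, 198.8]
ee_rot: [-0.0, -0.487, 0.873, -0.002]
wrist_force: [-0.1, 0.3, 0.5]
gripper_width: 79.7
grip_force: 0.0
```

```bash
python3 - <<'E'
from h import *
a=np.radians(148.3); R=frame(np.array([0,0,-1.]),np.array([np.cos(a),np.sin(a),0]))
plan(np.array([517.5,180.3,48]),R); print(r.get_obs()["gripper_width"])
p,d=grab("side","s3");p2,d2=grab("top","t4")
k=lambda p,x,y,w,h:cv2.resize(p[y:y+h,x:x+w,::-1],None,fx=4,fy=4,interpolation=cv2.INTER_CUBIC)
cv2.imwrite("pics/c3.png",np.vstack([np.hstack([k(p,120,140,100,75),k(p2,290,150,100,75)]),np.hstack([k(p,240,110,100,75),k(p2,150,160,100,75)])]))
E
```

```text
now [518.2 179.  198.8] clock 6.45 F [-0.1  0.3  0.5] M [0.04 0.05 0.01]
offset [  -0.7    1.3 -150.8] dr [ 0.003  0.001 -0.   ] deg 0.2 q [ 0.63  0.26 -0.19  0.   -1.13 -1.19]
79.73445863826338
```

View pics/c3.png

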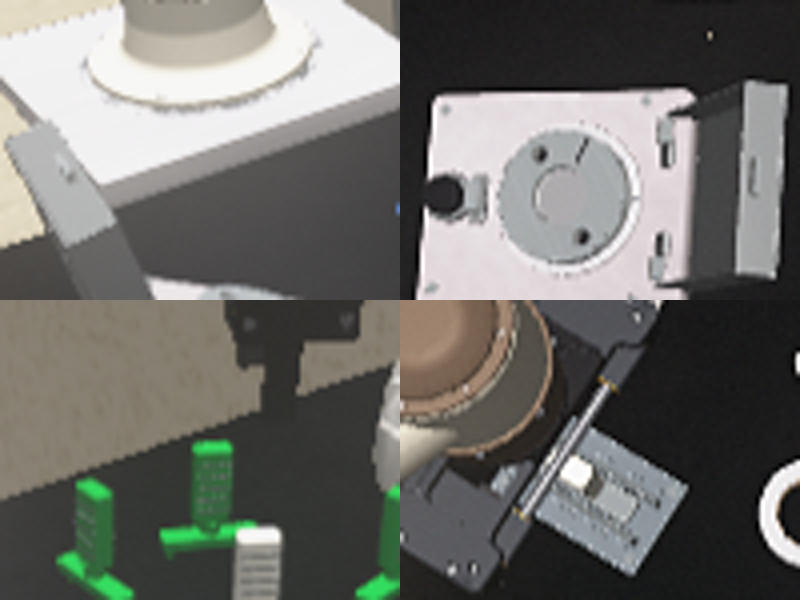

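The guard is open and its edge is out of the way. The ring is visible with its centre at about top (331,199), holes at (325,188) and (335,209), and the black line at (336,187). The spanner grip sits below the gripper. I'll measure the ring and check the finger tip height.

```bash
python3 - <<'E'
from h import *
o=r.get_obs();e=o["eef_pos"]
m,R,t=cam("side")
for dz in(0,19):
    c=R@(e+[0,0,dz])+t; print("tip proj",dz,(c[:2]/c[2]*m["fx"]+[m["cx"],m["cy"]]).round(1))
def onN(n,u,v,off): a,d=ray(n,u,v); return a+d*((off-a@N)/(d@N))
D=np.load("t4.npz"); p=D["p"].astype(int)
C=cloud("top",D["d"])
g=p.mean(2)
v,u=np.mgrid[:384,:512]
for off in(16.25,):
  H=[]
  for (cu,cv) in((325,188.3),(335.5,209.3)):
    w=np.where((np.hypot(u-cu,v-cv)<4),np.clip(140-g,0,None),0); H.append([(w*u).sum()/w.sum(),(w*v).sum()/w.sum()]); print(g[int(cv)-4:int(cv)+5,int(cu)-4:int(cu)+5].astype(int))
  W=[onN("top",*h,off) for h in H]; mid=(W[0]+W[1])/2; d=W[0]-W[1]
  print(H,W,"mid",mid,"dist",np.linalg.norm(d),"angle from YI cw",np.degrees(np.arctan2(d@SX,d@YI)))
rr=C[175:222,315:347].reshape(-1,3); q=rr[np.abs(rr@N-16)<9]; print("N-off med",np.median(q@N))
# steel ring mask by off
mm=(np.abs(C@N-16.25)<6)&(np.hypot(u-331,v-199)<20)&(g<215); pts=np.array([onN("top",a,b,16.25) for a,b in zip(u[mm],v[mm])]); print(mm.sum(),cv2.minEnclosingCircle(np.float32(np.c_[pts@SX,pts@YI])), "mid",mid@SX,mid@YI)
E
```

```text
tip proj 0 [305.3 140.1]
tip proj 19 [305.7 133.6]
[[226 199 189 177 160 170 172 172 171]
 [218 170 162 172 176 172 171 171 171]
 [185 171 165 149 128 159 173 171 173]
 [168 169 134 123  71 117 176 172 172]
 [172 161 128 110  41  71 178 169 170]
 [171 169 123  84  29 113 178 171 173]
 [169 172 157 116 107 162 177 172 171]
 [172 170 171 161 164 178 175 140 137]
 [172 170 171 170 175 151 117 133 165]]
[[172 172 173 169 172 171 171 170 169]
 [168 168 174 173 157 173 174 170 170]
 [167 167 163 133 110 117 177 173 170]
 [168 168 144 118  65  46 129 176 170]
 [168 170 138 114  45  34 123 173 172]
 [169 169 138 113  31  78 164 176 176]
 [170 167 158 154 138 154 175 150 139]
 [166 169 169 172 172 175 177 132  97]
 [169 169 170 171 169 145 146 101 145]]
[[np.float64(324.8738888888889), np.float64(188.30944444444444)], [np.float64(335.3860877684407), np.float64(208.87114845938376)]] [array([ 556.39014963, -179.55214023,   96.33198371]), array([ 497.95256367, -204.03462486,  113.1272504 ])] mid [ 527.17135665 -191.79338254  104.72961706] dist 65.54711656334689 angle from YI cw -30.828090928722236
N-off med 15.646190226264052
760 ((183.67088317871094, 543.266357421875), 49.673606872558594) mid 181.31340724053283 540.8548966065331
```

>>> drive_tool(commands=[{"offset": [-0.7, 1.3, 0], "dr": [0, 0, 1.57]}, {"offset": [-0.7, 1.3, 0], "dr": [0, 0, 1.57]}, {"offset": [-0.7, 1.3, 0], "dr": [0, 0, 1.57]}, {"offset": [-0.7, 1.3, 0], "dr": [0, 0, 1.57]}, {"offset": [-0.7, 1.3, 0], "dr": [0, 0, 1.57]}, {"offset": [-0.7, 1.3, 0], "dr": [0, 0, 1.57]}, {"offset": [-0.7, 1.3, 0], "dr": [0, 0, 1.57]}, {"offset": [-0.7, 1.3, 0], "dr": [0, 0, 1.57]}, {"offset": [-0.7, 1.3, 0], "dr": [0, 0, 1.57]}, {"offset": [-0.7, 1.3, 0], "dr": [0, 0, 1.57]}, {"offset": [-0.7, 1.3, 0], "dr": [0, 0, 1.57]}])

```text
clock: 7.65
eef_pos: [518.1, 180.6, 199.3]
ee_rot: [-0.001, 0.962, -0.272, 0.0]
wrist_force: [0.9, -0.6, 0.0]
gripper_width: 80.0
grip_force: 0.0
```

```bash
python3 - <<'E'
from h import *
m,R,t=cam("side"); y=np.array([-.85,.525,0])
for e in ((518.2,179,198.8),):
  for dz in(0,19):
    for s in(-40,-55,40,55):
      c=R@(np.array(e)+[0,0,dz]+s*y)+t; print(dz,s,(c[:2]/c[2]*m["fx"]+[m["cx"],m["cy"]]).round(1))
g=np.load("s3.npz")["p"].mean(2).astype(int); print(g[120:146:2,296:326:2])
a=np.radians(328.3); plan(np.array([517.5,180.3,48]),frame(np.array([0,0,-1.]),np.array([np.cos(a),np.sin(a),0])))
E
```

```text
0 -40 [307.8 146.9]
0 -55 [308.9 149.5]
0 40 [302.6 133.9]
0 55 [301.7 131.6]
19 -40 [308.2 140.2]
19 -55 [309.3 142.8]
19 40 [302.9 127.5]
19 55 [302.  125.3]
[[125  93  47  46  48  46  48  47  49  46  85  84  89  90  89]
 [124 117  52  54  53  46  46  46  47  47 119 121 125 126 124]
 [120 118  52  54  53  47  48  47  48  46 124 117 124 122 123]
 [124 123  57  87  90  56  48  46  47  47 124 124 124 120 116]
 [125 122 124 124 119  63  47  46  47  47 117 125 124 124 125]
 [124 125 124 125 123  57  46  47  47  46 115 124 126 106 105]
 [125 125 124 124 122  48  47  47  48 119 121 103  53  52  54]
 [124 124 124 123 123  46  48  47  47  49  51  52  53  53  52]
 [122 121 121 123 123  47  48  48  47  51  52  53  53  55  53]
 [121 121 101  59  52  47  48  47  47  52  53  54  54  52  53]
 [103  51  51  51  51  48  49  49  49  53  52  54  54  54  54]
 [ 51  51  50  50  52  51  52  52  53  52  51  53  54  53  54]
 [ 57  50  51  51  52  52  51  51  52  51  51  52  54  54  53]]
now [518.1 180.6 199.3] clock 7.65 F [ 0.9 -0.6  0. ] M [ 0.    0.2  -0.02]
offset [  -0.6   -0.3 -151.3] dr [-2.000e-03 -1.000e-03  1.568e+00] deg 89.8 q [ 0.63  0.26 -0.18 -0.   -1.13  0.39]
```

>>> drive_tool(commands=[{"offset": [-0.6, -0.3, 0], "dr": [0, 0, 1.568]}, {"offset": [-0.6, -0.3, 0], "dr": [0, 0, 1.568]}, {"offset": [-0.6, -0.3, 0], "dr": [0, 0, 1.568]}, {"offset": [-0.6, -0.3, 0], "dr": [0, 0, 1.568]}, {"offset": [-0.6, -0.3, 0], "dr": [0, 0, 1.568]}, {"offset": [-0.6, -0.3, 0], "dr": [0, 0, 1.568]}, {"offset": [-0.6, -0.3, 0], "dr": [0, 0, 1.568]}, {"offset": [-0.6, -0.3, 0], "dr": [0, 0, 1.568]}, {"offset": [-0.6, -0.3, -20], "dr": [0, 0, 1.568]}, {"offset": [-0.6, -0.3, -50], "dr": [0, 0, 1.568]}, {"offset": [-0.6, -0.3, -80], "dr": [0, 0, 1.568]}, {"offset": [-0.6, -0.3, -110], "dr": [0, 0, 1.568]}, {"offset": [-0.6, -0.3, -135], "dr": [0, 0, 1.568]}, {"offset": [-0.6, -0.3, -153], "dr": [0, 0, 1.568]}, {"offset": [-0.6, -0.3, -153], "dr": [0, 0, 1.568]}])

```text
clock: 9.15
eef_pos: [515.6, 179.2, 43.6]
ee_rot: [-0.001, 0.874, 0.485, -0.004]
wrist_force: [0.1, -0.1, -0.5]
gripper_width: 79.9
grip_force: 0.0
```

>>> drive_tool(commands=[{"offset": [0, 0, 0], "dr": [0, 0, 0]}, {"offset": [0, 0, 0], "dr": [0, 0, 0]}, {"offset": [0, 0, 0], "dr": [0, 0, 0]}, {"offset": [0, 0, 0], "dr": [0, 0, 0]}, {"offset": [0, 0, 0], "dr": [0, 0, 0]}, {"offset": [0, 0, 0], "dr": [0, 0, 0]}, {"offset": [0, 0, 0], "dr": [0, 0, 0]}, {"offset": [0, 0, 0], "dr": [0, 0, 0]}], fingers=10, newtons=40)

```text
clock: 9.95
eef_pos: [517.2, 180.9, 46.3]
ee_rot: [-0.001, 0.874, 0.485, -0.001]
wrist_force: [1.4, -0.8, 0.7]
gripper_width: 23.9
grip_force: 0.7
```

>>> drive_tool(commands=[{"offset": [0, 0, 0], "dr": [0, 0, 0]}, {"offset": [0, 0, 0], "dr": [0, 0, 0]}, {"offset": [0, 0, 0], "dr": [0, 0, 0]}])

```text
clock: 10.25
eef_pos: [517.5, 180.9, 46.3]
ee_rot: [-0.001, 0.874, 0.486, -0.001]
wrist_force: [1.4, -1.2, -0.3]
gripper_width: 17.7
grip_force: 40.0
```

```bash
python3 - <<'E'
from h import *
o=r.get_obs(); print({k:np.round(o[k],2) for k in("eef_pos","ee_rot","gripper_width","grip_force","moment","joint_positions")})
R=q2R(o["ee_rot"]).as_matrix(); print("tool y yaw",np.degrees(np.arctan2(R[1,1],R[0,1])))
p,d=grab("side","s4"); p2,d2=grab("top","t5")
k=lambda p,x,y,w,h:cv2.resize(p[y:y+h,x:x+w,::-1],None,fx=5,fy=5,interpolation=cv2.INTER_CUBIC)
cv2.imwrite("pics/c4.png",np.hstack([k(p,260,140,80,75),k(p2,160,170,80,75)]))
E
```

```text
{'eef_pos': array([517.5 , 180.88,  46.33]), 'ee_rot': array([-0.  ,  0.87,  0.49, -0.  ]), 'gripper_width': np.float64(17.7), 'grip_force': np.float64(40.0), 'moment': array([-0.48, -0.41,  0.15]), 'joint_positions': array([ 0.63,  0.42, -0.38, -0.  , -0.77,  1.96])}
tool y yaw -31.907006365805433
```

View pics/c4.png

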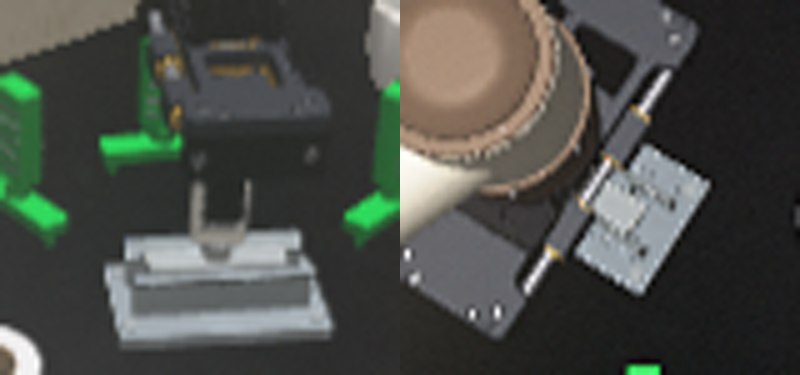

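```bash
cat >> h.py <<'E'
def onN(n,u,v,off): a,d=ray(n,u,v); return a+d*((off-a@N)/(d@N))
RW=[onN("top",324.5,188.0,16.25),onN("top",335.0,208.7,16.25)]; RM=(RW[0]+RW[1])/2
_d=RW[0]-RW[1]; RA=np.arctan2(_d@SX,_d@YI)
def spose(h,a,dx=0,dy=0):  # pins h above ring face, spanner y at angle a cw from YI; dx up slope
    hy=np.cos(a)*YI+np.sin(a)*SX; ty=np.cos(a)*SX-np.sin(a)*YI
    return RM+dx*SX+dy*YI+(h+32.3)*N, frame(-N,ty)
E
python3 - <<'E'
from h import *
print(RM,np.degrees(RA),np.linalg.norm(_d) if 0 else np.linalg.norm(RW[0]-RW[1]))
plan(*spose(60,RA)); plan(*spose(25,RA))
# guard clearance
D=np.load("t4.npz"); C=cloud("top",D["d"])[150:228,335:395].reshape(-1,3); s=np.c_[(C-RM)@SX,(C-RM)@YI,(C-RM)@N]; s=s[(s[:,2]>20)&(s[:,2]<200)&(s[:,0]>40)]
for lo in range(20,180,20):
    q=s[(s[:,2]>=lo)&(s[:,2]<lo+20)]; 
    if len(q)>3: print(lo,len(q),"min SX",np.percentile(q[:,0],[2,50]).round(0),"YI",np.percentile(q[:,1],[2,98]).round(0))
E
```

```text
[ 527.91011237 -190.87102979  104.16460525] -30.662221831069807 65.92488868869323
now [517.5 180.9  46.3] clock 10.35 F [ 1.4 -2.2 -1. ] M [-0.5  -0.45  0.06]
offset [  14.1 -325.8  137.8] dr [-0.521 -0.107 -0.546] deg 43.7 q [ 0.63  0.42 -0.38 -0.   -0.77  1.96]
now [517.5 180.9  46.3] clock 10.35 F [ 1.4 -2.2 -1. ] M [-0.5  -0.45  0.06]
offset [  12.7 -343.2  107.5] dr [-0.521 -0.107 -0.546] deg 43.7 q [ 0.63  0.42 -0.38 -0.   -0.77  1.96]
20 39 min SX [ 97. 116.] YI [-60.  57.]
40 95 min SX [115. 162.] YI [-60.  57.]
60 480 min SX [140. 153.] YI [-59.  56.]
```

>>> drive_tool(commands=[{"offset": [0, 0, 10], "dr": [0, 0, 0]}, {"offset": [0, 0, 25], "dr": [0, 0, 0]}, {"offset": [0, 0, 50], "dr": [0, 0, 0]}, {"offset": [0, 0, 90], "dr": [0, 0, 0]}, {"offset": [0, 0, 130], "dr": [0, 0, 0]}, {"offset": [0, 0, 150], "dr": [0, 0, 0]}])

```text
clock: 10.95
eef_pos: [517.7, 181.5, 199.7]
ee_rot: [-0.001, 0.874, 0.485, 0.001]
wrist_force: [-0.2, 1.0, -3.6]
gripper_width: 17.7
grip_force: 40.0
```

>>> drive_tool(commands=[{"offset": [4, -80, 10], "dr": [-0.13, -0.027, -0.136]}, {"offset": [4, -80, 10], "dr": [-0.13, -0.027, -0.136]}, {"offset": [7, -163, 10], "dr": [-0.26, -0.053, -0.273]}, {"offset": [7, -163, 10], "dr": [-0.26, -0.053, -0.273]}, {"offset": [10, -245, 10], "dr": [-0.39, -0.08, -0.41]}, {"offset": [10, -245, 10], "dr": [-0.39, -0.08, -0.41]}, {"offset": [14, -326, 0], "dr": [-0.521, -0.107, -0.546]}, {"offset": [14, -326, -12], "dr": [-0.521, -0.107, -0.546]}, {"offset": [14, -326, -12], "dr": [-0.521, -0.107, -0.546]}, {"offset": [14, -326, -12], "dr": [-0.521, -0.107, -0.546]}, {"offset": [14, -326, -12], "dr": [-0.521, -0.107, -0.546]}])

```text
clock: 12.05
eef_pos: [531.7, -144.3, 184.8]
ee_rot: [0.246, 0.941, 0.218, -0.078]
wrist_force: [0.0, -0.2, -2.8]
gripper_width: 17.8
grip_force: 40.0
```

```bash
python3 - <<'E'
from h import *
plan(*spose(25,RA))
p,d=grab("side","s5"); p2,d2=grab("top","t6")
k=lambda p,x,y,w,h:cv2.resize(p[y:y+h,x:x+w,::-1],None,fx=4,fy=4,interpolation=cv2.INTER_CUBIC)
cv2.imwrite("pics/c5.png",np.hstack([k(p,130,140,100,130),k(p2,285,130,100,130)]))
E
```

```text
now [ 531.7 -144.3  184.8] clock 12.05 F [ 0.  -0.2 -2.8] M [1.34 0.04 0.04]
offset [ -1.5 -18.  -31. ] dr [-0.001  0.001  0.   ] deg 0.1 q [ 0.29  0.3  -0.47  0.56 -1.08  1.4 ]
```

View pics/c5.png

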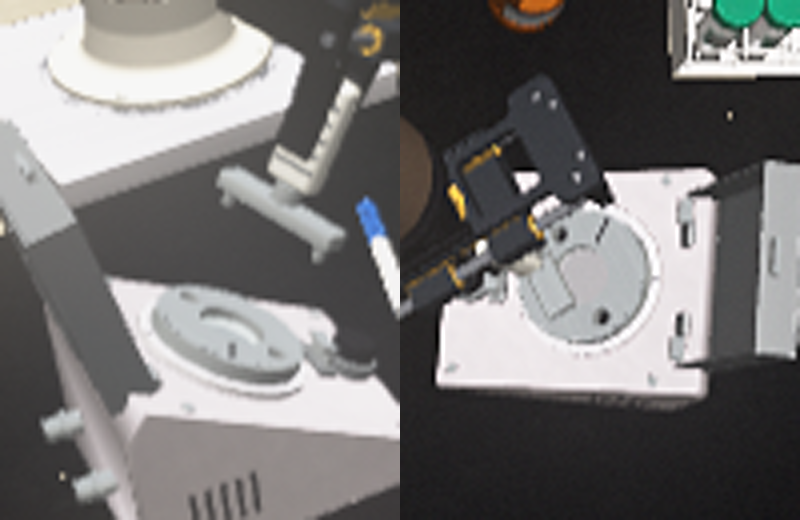

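In the side view the pins hang at about (186,191) and (210,204), and the ring holes are at about (177,213) and (199,228). I'll compare these with the predicted positions.

```bash
python3 - <<'E'
from h import *
m,R,t=cam("side")
def pr(X): c=R@X+t; return (c[:2]/c[2]*m["fx"]+[m["cx"],m["cy"]]).round(1)
o=r.get_obs(); Rt=q2R(o["ee_rot"]).as_matrix(); e=o["eef_pos"]; sy=Rt[:,0]
for s in(33,-33): print("pin",pr(e+32.3*Rt[:,2]+s*sy),"top of bar end",pr(e+10.3*Rt[:,2]+np.sign(s)*41*sy))
print("holes",[pr(w) for w in RW])
P=np.load("s5.npz")["p"].astype(int); g=P.mean(2).astype(int)
print("L pin 178..196 x 182..198");print(g[180:198,178:198]);print("R pin");print(g[196:210,200:220]);print("Lhole");print(g[207:220,168:186]);print("Rhole");print(g[221:235,190:207])
np.save("dummy.npy",0)
c=cloud("side",np.load("s5.npz")["d"])[205:240,170:205].reshape(-1,3); q=c@N; print("ring N-off side",np.median(q[(q>8)&(q<25)]))
E
```

```text
pin [208.4 205. ] top of bar end [214.9 198.3]
pin [185.9 191.1] top of bar end [186.7 181.2]
holes [array([198.2, 227.7]), array([176.3, 213.6])]
L pin 178..196 x 182..198
[[146 134 130 122  97  85  84  83  83  83  82  82  81  80  80  79  79  78
   79 149]
 [125 100  88  83  83  83  83  82 102 104 105 123  95  82  80  79  78  78
   82 190]
 [ 85  84  84  84  84  83  82 140 165 166 167 182 158 129  86  79  79  78
   84 187]
 [ 85  85  84  83  83  82  95 187 201 205 206 206 205 186 152 110  82  77
   77 112]
 [ 84  84  84  83  82  83 122 178 188 197 202 206 206 205 205 171 130  92
   78  77]
 [ 84  84  83  82  82  81 141 170 178 184 190 198 202 205 206 205 186 157
  127  83]
 [ 83  84  83  82  82  81 131 147 168 174 180 186 193 200 204 205 205 204
  185 150]
 [ 83  82  82  81  81  81  81 101 151 160 171 177 181 188 195 202 205 205
  204 199]
 [ 82  83  82  82  81  81  80  84 146 143 151 164 171 178 183 190 199 202
  205 188]
 [ 82  81  82  81  81  80  79 111 157 137 117 134 162 168 174 180 185 192
  199 190]
 [ 80  81  81  80  80  80  79 121 146 127 104  84 132 141 159 171 174 181
  1
[... 3118 characters left out ...]
 202 202 201 200 195 220]
 [199 199 199 206 200 201 200 184 189 198 199 201 202 202 202 186 171]
 [199 200 199 200 200 199 200 148 161 178 192 199 201 201 202 186 166]
 [199 200 199 200 198 199 200 152 143 151 175 191 199 200 202 186 141]
 [200 200 201 200 200 200 200 190 176 173 178 190 199 200 200 196 154]
 [193 199 200 201 189 199 201 195 200 196 196 200 197 192 176 212 211]
 [165 175 180 185 172 189 196 190 195 195 192 185 172 163 120 227 238]
 [133 129 137 146 157 156 166 167 162 161 155 139 122 116 135 239 241]
 [131 128 126 121 120 116 112 111 106 105 103 101  98 113 216 242 238]
 [129 128 124 119 117 114 111 110 106 104 102 101 113 200 241 243 233]]
ring N-off side 15.790518845103051
```

Predictions match to about 0.5 px (1 mm), so I go down the normal: first to just above the face, then insert gently.

>>> drive_tool(commands=[{"offset": [-1.5, -18, -31], "dr": [0, 0, 0]}, {"offset": [-2.2, -26, -45], "dr": [0, 0, 0]}, {"offset": [-2.5, -29.5, -51], "dr": [0, 0, 0]}, {"offset": [-2.6, -30.5, -52.7], "dr": [0, 0, 0]}, {"offset": [-2.6, -31, -53.5], "dr": [0, 0, 0]}, {"offset": [-2.6, -31, -53.5], "dr": [0, 0, 0]}])

```text
clock: 12.75
eef_pos: [529.5, -175.6, 131.7]
ee_rot: [0.246, 0.941, 0.218, -0.077]
wrist_force: [-1.0, 0.5, -1.8]
gripper_width: 17.9
grip_force: 40.0
```

>>> drive_tool(commands=[{"offset": [0, -0.5, -0.9], "dr": [0, 0, 0]}, {"offset": [0, -1, -1.7], "dr": [0, 0, 0]}, {"offset": [-0.1, -1.5, -2.6], "dr": [0, 0, 0]}])

```text
clock: 13.05
eef_pos: [528.8, -177.4, 128.4]
ee_rot: [0.246, 0.941, 0.217, -0.078]
wrist_force: [1.1, 0.6, -2.8]
gripper_width: 17.8
grip_force: 40.0
```

```bash
python3 - <<'E'
from h import *
o=r.get_obs(); e=o["eef_pos"]; print("h",(e-RM)@N-32.3,"lat",(e-RM)@SX,(e-RM)@YI); plan(*spose(-9.5,RA))
E
```

```text
h -4.611639750793362 lat 0.4237116224860742 -0.20521684725664988
now [ 528.8 -177.4  128.4] clock 13.05 F [ 1.1  0.6 -2.8] M [ 1.38 -0.1   0.09]
offset [ 0.  -2.1 -4.4] dr [-0.001  0.001  0.001] deg 0.1 q [ 0.21  0.35 -0.57  0.64 -0.92  1.35]
```

>>> drive_tool(commands=[{"offset": [0, -0.8, -1.5], "dr": [0, 0, 0]}, {"offset": [0, -1.6, -2.9], "dr": [0, 0, 0]}, {"offset": [0, -1.6, -2.9], "dr": [0, 0, 0]}])

```text
clock: 13.35
eef_pos: [528.6, -179.3, 125.1]
ee_rot: [0.246, 0.941, 0.217, -0.078]
wrist_force: [0.9, -0.3, -2.0]
gripper_width: 17.7
grip_force: 40.0
```

>>> drive_tool(commands=[{"offset": [0, -0.6, -1], "dr": [0, 0, 0]}, {"offset": [0, -1, -1.7], "dr": [0, 0, 0]}, {"offset": [0, -1, -1.7], "dr": [0, 0, 0]}])

```text
clock: 13.65
eef_pos: [528.6, -180.1, 123.7]
ee_rot: [0.246, 0.941, 0.217, -0.078]
wrist_force: [-0.5, 1.3, -0.8]
gripper_width: 17.8
grip_force: 40.0
```

```bash
python3 - <<'E'
from h import *
o=r.get_obs(); e=o["eef_pos"]; print("h",(e-RM)@N-32.3,"lat",(e-RM)@SX,(e-RM)@YI,o["wrist_force"],o["moment"])
p,d=grab("side","s6"); p2,d2=grab("top","t7")
k=lambda p,x,y,w,h:cv2.resize(p[y:y+h,x:x+w,::-1],None,fx=5,fy=5,interpolation=cv2.INTER_CUBIC)
cv2.imwrite("pics/c6.png",np.hstack([k(p,150,160,80,100),k(p2,290,150,75,100)]))
E
```

```text
h -9.978054207495774 lat 0.4464971590802609 -0.15121225389668885 [-0.52264984  1.33114661 -0.76385556] [ 1.39515215 -0.0266599  -0.04430834]
```

View pics/c6.png

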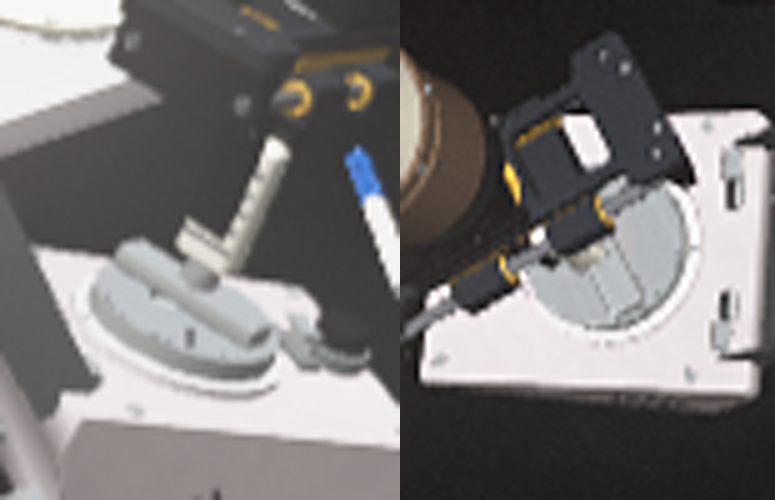

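The picture shows the crossbar flush on the ring at side (186,220) with both pins in. Now I turn clockwise about the ring axis.

>>> drive_tool(commands=[{"offset": [0, 0, 0], "dr": [-0.003, -0.04, -0.069]}, {"offset": [0, 0, 0], "dr": [-0.006, -0.08, -0.139]}, {"offset": [0, 0, 0], "dr": [-0.01, -0.12, -0.208]}, {"offset": [0, 0, 0], "dr": [-0.013, -0.159, -0.277]}, {"offset": [0, 0, 0], "dr": [-0.016, -0.199, -0.346]}, {"offset": [0, 0, 0], "dr": [-0.019, -0.239, -0.416]}, {"offset": [0, 0, 0], "dr": [-0.022, -0.279, -0.485]}, {"offset": [0, 0, 0], "dr": [-0.026, -0.319, -0.554]}, {"offset": [0, 0, 0], "dr": [-0.029, -0.359, -0.624]}, {"offset": [0, 0, 0], "dr": [-0.032, -0.399, -0.693]}, {"offset": [0, 0, 0], "dr": [-0.035, -0.439, -0.762]}, {"offset": [0, 0, 0], "dr": [-0.038, -0.478, -0.831]}, {"offset": [0, 0, 0], "dr": [-0.038, -0.478, -0.831]}])

```text
clock: 15.05
eef_pos: [529.4, -179.2, 123.2]
ee_rot: [0.253, 0.936, -0.241, 0.045]
wrist_force: [0.6, 3.3, -3.4]
gripper_width: 17.5
grip_force: 40.0
```

```bash
cat > st.py <<'E'
from h import *
o=r.get_obs(); e=o["eef_pos"]; R=q2R(o["ee_rot"]).as_matrix(); hy=-R[:,0]
a=np.degrees(np.arctan2(hy@SX,hy@YI)); print("ang cw",(a+90)%180-90,"turned",((a-np.degrees(RA))+90)%180-90,"h",(e-RM)@N-32.3,"lat",(e-RM)@SX,(e-RM)@YI,"F",o["wrist_force"].round(1),"M.N",o["moment"]@N,"q",o["joint_positions"].round(2))
E
python3 st.py
```

```text
ang cw 24.314633119186766 turned 54.97685495025658 h -9.909819677525977 lat -0.6911162614612785 0.5955918889098417 F [ 0.6  3.3 -3.4] M.N 0.14439907818067962 q [ 0.21  0.36 -0.58  0.65 -0.91  0.38]
```

>>> drive_tool(commands=[{"offset": [0, 0, 0], "dr": [-0.0016, -0.02, -0.035]}, {"offset": [0, 0, 0], "dr": [-0.0032, -0.04, -0.069]}, {"offset": [0, 0, 0], "dr": [-0.0048, -0.06, -0.104]}, {"offset": [0, 0, 0], "dr": [-0.0048, -0.06, -0.104]}])

```text
clock: 15.45
eef_pos: [529.5, -179.3, 123.3]
ee_rot: [0.25, 0.92, -0.296, 0.06]
wrist_force: [1.7, 4.7, -3.7]
gripper_width: 17.8
grip_force: 40.0
```

```bash
python3 st.py
```

```text
ang cw 31.117623983995145 turned 61.77984581506496 h -9.927448535270958 lat -0.5794462426279399 0.6950403928052089 F [ 1.7  4.7 -3.7] M.N 0.1919388949013719 q [ 0.21  0.36 -0.58  0.65 -0.91  0.26]
```

>>> drive_tool(commands=[{"offset": [0, 0, 0], "dr": [-0.0016, -0.02, -0.035]}, {"offset": [0, 0, 0], "dr": [-0.0032, -0.04, -0.069]}, {"offset": [0, 0, 0], "dr": [-0.0032, -0.04, -0.069]}])

```text
clock: 15.75
eef_pos: [529.5, -179.4, 123.3]
ee_rot: [0.247, 0.907, -0.332, 0.071]
wrist_force: [1.9, 4.3, -3.8]
gripper_width: 17.8
grip_force: 40.0
```

```bash
python3 st.py
```

```text
ang cw 35.69702020521092 turned 66.35924203628073 h -9.938576402107351 lat -0.48866011260963305 0.7084278622757804 F [ 1.9  4.3 -3.8] M.N 0.15952948368599604 q [ 0.21  0.36 -0.58  0.65 -0.91  0.18]
```

>>> drive_tool(commands=[{"offset": [0, 0, 0], "dr": [-0.0016, -0.02, -0.035]}, {"offset": [0, 0, 0], "dr": [-0.0024, -0.03, -0.052]}, {"offset": [0, 0, 0], "dr": [-0.0024, -0.03, -0.052]}])

```text
clock: 16.05
eef_pos: [530.1, -179.0, 123.1]
ee_rot: [0.245, 0.897, -0.359, 0.078]
wrist_force: [2.4, 4.9, -5.3]
gripper_width: 17.9
grip_force: 40.0
```

```bash
python3 st.py
```

```text
ang cw 39.05942699086245 turned 69.72164882193226 h -9.91967305219061 lat -0.9705092917267741 1.2117746148760105 F [ 2.4  4.9 -5.3] M.N 0.3731762844682917 q [ 0.21  0.36 -0.58  0.65 -0.9   0.12]
```

>>> drive_tool(commands=[{"offset": [0, 0, 0], "dr": [-0.0016, -0.02, -0.035]}, {"offset": [0, 0, 0], "dr": [-0.0024, -0.03, -0.052]}, {"offset": [0, 0, 0], "dr": [-0.0024, -0.03, -0.052]}])

```text
clock: 16.35
eef_pos: [529.8, -178.9, 123.1]
ee_rot: [0.243, 0.887, -0.384, 0.085]
wrist_force: [2.5, 6.6, -4.3]
gripper_width: 18.2
grip_force: 41.5
```

```bash
python3 st.py
```

```text
ang cw 42.28085135219234 turned 72.94307318326216 h -9.879365288324237 lat -0.9750561153977007 0.9396506597319088 F [ 2.5  6.6 -4.3] M.N 1.2078944779369758 q [ 0.21  0.36 -0.58  0.65 -0.9   0.06]
```

The moment has jumped to 1.2 N m, so the ring is at its stop. I relieve the torque within the pin slack, then withdraw along the axis.

>>> drive_tool(commands=[{"offset": [0, 0, 0], "dr": [0.0016, 0.02, 0.035]}, {"offset": [0, 0, 0], "dr": [0.003, 0.04, 0.069]}, {"offset": [0, 0, 0], "dr": [0.003, 0.04, 0.069]}])

```text
clock: 16.65
eef_pos: [529.3, -179.5, 123.4]
ee_rot: [0.247, 0.9, -0.351, 0.075]
wrist_force: [1.8, 4.8, -3.4]
gripper_width: 17.9
grip_force: 39.8
```

```bash
python3 st.py
```

```text
ang cw 37.99387582690417 turned 68.65609765797399 h -9.918641580508883 lat -0.2394733765307553 0.49313532559176165 F [ 1.8  4.8 -3.4] M.N 0.27977645936533835 q [ 0.21  0.36 -0.58  0.65 -0.91  0.14]
```

>>> drive_tool(commands=[{"offset": [0, 0, 0], "dr": [0.0012, 0.015, 0.026]}, {"offset": [0.2, 2.5, 4.3], "dr": [0.0012, 0.015, 0.026]}, {"offset": [0.4, 5, 8.7], "dr": [0.0012, 0.015, 0.026]}, {"offset": [0.8, 10, 17.3], "dr": [0.0012, 0.015, 0.026]}, {"offset": [1.6, 20, 35], "dr": [0.0012, 0.015, 0.026]}, {"offset": [3.2, 40, 69], "dr": [0.0012, 0.015, 0.026]}, {"offset": [3.2, 40, 69], "dr": [0.0012, 0.015, 0.026]}])

```text
clock: 17.35
eef_pos: [534.6, -138.5, 197.9]
ee_rot: [0.247, 0.905, -0.338, 0.075]
wrist_force: [1.0, 1.4, -2.3]
gripper_width: 17.9
grip_force: 39.7
```

```bash
python3 - <<'E'
from h import *
p,d=grab("side","s7"); p2,d2=grab("top","t8")
k=lambda p,x,y,w,h,f:cv2.resize(p[y:y+h,x:x+w,::-1],None,fx=f,fy=f,interpolation=cv2.INTER_CUBIC)
cv2.imwrite("pics/c7.png",np.hstack([k(p,140,140,80,100,5),k(p2,300,160,80,100,5)]))
a=np.radians(-31.9); R=frame(np.array([0,0,-1.]),np.array([np.cos(a),np.sin(a),0])); plan(np.array([517.5,180.9,180]),R)
E
```

```text
now [ 531.1 -140.   193.6] clock 17.45 F [-0.2  0.  -3.3] M [ 1.42  0.07 -0.  ]
offset [-13.6 320.9 -13.6] dr [0.418 0.419 1.687] deg 102.4 q [ 0.3   0.29 -0.46  0.55 -1.1   0.24]
```

View pics/c7.png

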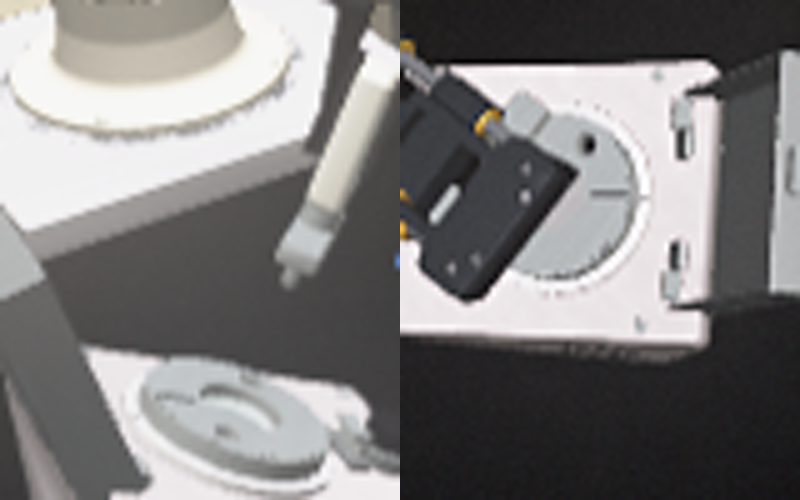

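The black line now points upslope and meets the mark near crop (640,196), and the guard is open. I carry the spanner back to a hover over the stand.

>>> drive_tool(commands=[{"offset": [-3, 80, 10], "dr": [0.1, 0.1, 0.4]}, {"offset": [-3, 80, 10], "dr": [0.1, 0.1, 0.4]}, {"offset": [-3, 80, 10], "dr": [0.1, 0.1, 0.4]}, {"offset": [-7, 160, 10], "dr": [0.21, 0.21, 0.84]}, {"offset": [-7, 160, 10], "dr": [0.21, 0.21, 0.84]}, {"offset": [-7, 160, 10], "dr": [0.21, 0.21, 0.84]}, {"offset": [-10, 240, 10], "dr": [0.31, 0.31, 1.26]}, {"offset": [-10, 240, 10], "dr": [0.31, 0.31, 1.26]}, {"offset": [-10, 240, 10], "dr": [0.31, 0.31, 1.26]}, {"offset": [-13.6, 321, 0], "dr": [0.418, 0.419, 1.687]}, {"offset": [-13.6, 321, -14], "dr": [0.418, 0.419, 1.687]}, {"offset": [-13.6, 321, -14], "dr": [0.418, 0.419, 1.687]}, {"offset": [-13.6, 321, -14], "dr": [0.418, 0.419, 1.687]}, {"offset": [-13.6, 321, -14], "dr": [0.418, 0.419, 1.687]}, {"offset": [-13.6, 321, -14], "dr": [0.418, 0.419, 1.687]}])

```text
clock: 18.95
eef_pos: [517.5, 179.7, 178.3]
ee_rot: [0.001, 0.875, 0.485, -0.001]
wrist_force: [0.2, -0.1, -2.9]
gripper_width: 18.0
grip_force: 39.7
```

```bash
python3 - <<'E'
from h import *
m,R,t=cam("side")
def pr(X): c=R@X+t; return (c[:2]/c[2]*m["fx"]+[m["cx"],m["cy"]]).round(1)
o=r.get_obs(); Rt=q2R(o["ee_rot"]).as_matrix(); e=o["eef_pos"]
for s in(33,-33): print("pin pred",pr(e+32.3*Rt[:,2]+s*Rt[:,0]))
p,d=grab("side","s8"); u,v=pr(e+32.3*Rt[:,2]).astype(int); print("crop center",u,v); g=p.mean(2).astype(int)
for s in(33,-33):
    u,v=pr(e+32.3*Rt[:,2]+s*Rt[:,0]).round().astype(int); print(u,v);print(g[v-7:v+6,u-7:u+8])
a=np.radians(-31.9); R2=frame(np.array([0,0,-1.]),np.array([np.cos(a),np.sin(a),0])); plan(np.array([517.5,180.9,46.5]),R2)
E
```

```text
pin pred [316.  156.9]
pin pred [292.2 157.9]
crop center 304 157
316 157
[[191 196 195 196 195 195 195 195 195 195 196 107  56  49  50]
 [195 196 194 192 191 189 188 184 181 178 178 124  63  50  51]
 [170 169 167 161 160 158 155 147 142 136 134 102  59  51  49]
 [115 113 112 111 114 114 114 113 113 113 112  76  53  50  48]
 [101 101 100 100  95  95  97 101 103  97  93  62  51  51  51]
 [ 72  73  71  68  61  60  72  95  97  68  53  51  51  51  52]
 [ 49  50  50  49  49  48  60  93  93  60  50  50  50  51  52]
 [ 49  49  48  49  48  50  49  70  64  52  49  50  49  50  51]
 [ 49  49  49  48  49  49  49  49  49  50  50  50  50  50  50]
 [ 48  49  48  48  48  49  48  50  48  50  50  49  49  51  49]
 [ 48  50  49  50  48  48  50  50  49  50  49  49  48  50  49]
 [ 50  50  49  49  47  49  50  50  50  50  49  50  49  50  49]
 [ 48  50  49  49  48  48  49  50  48  49  49  49  49  49  49]]
292 158
[[ 50  49  51  61  69 146 190 197 197 197 197 197 197 197 197]
 [ 49  49  53  62  70  94 183 193 192 190 189 186 185 181 180]
 [ 50  51  51  61  76  78 151 162 162 159 158 149 147 138 135]
 [ 51  52  52  62  82  80  99 111 116 116 115 114 114 115 114]
 [ 51  51  51  62  68  74  95 104 105 101  99  99  99  95  92]
 [ 50  50  52  62  68  83  82  98 100  87  80  80  78  60  53]
 [ 50  50  53  63  70  91  78  98 103  84  78  77  69  51  48]
 [ 51  50  53  63  69  71  69  87  98  73  80  73  62  51  47]
 [ 51  50  54  63  80  88  78  75  87  76  88  78  63  50  48]
 [ 51  50  53  64  86  95  83  77  77  74  73  73  64  51  50]
 [ 50  51  54  63  75  79  71  80  73  70  71  73  64  51  48]
 [ 49  49  54  64  84  89  76  87  78  74  74  77  64  50  48]
 [ 50  50  52  63  73  77  73  72  74  69  70  70  57  50  48]]
now [517.5 179.9 178.4] clock 19.0 F [-0.6  0.5 -2.4] M [-0.09  0.09  0.02]
offset [   0.     1.  -131.9] dr [0.001 0.    0.001] deg 0.1 q [ 0.63  0.27 -0.22  0.   -1.08  1.95]
```

The pin tips lie within 0.5 px of the prediction, so nothing slipped in the grip. I lower the spanner into the stand.

>>> drive_tool(commands=[{"offset": [0, 1, -40], "dr": [0, 0, 0]}, {"offset": [0, 1, -75], "dr": [0, 0, 0]}, {"offset": [0, 1, -98], "dr": [0, 0, 0]}, {"offset": [0, 1, -108], "dr": [0, 0, 0]}, {"offset": [0, 1, -116], "dr": [0, 0, 0]}, {"offset": [0, 1, -124], "dr": [0, 0, 0]}, {"offset": [0, 1, -128], "dr": [0, 0, 0]}, {"offset": [0, 1, -131], "dr": [0, 0, 0]}, {"offset": [0, 1, -131], "dr": [0, 0, 0]}])

```text
clock: 19.9
eef_pos: [518.5, 182.0, 47.8]
ee_rot: [0.0, 0.874, 0.486, 0.001]
wrist_force: [1.0, -0.7, -2.9]
gripper_width: 18.0
grip_force: 39.7
```

```bash
python3 - <<'E'
from bench import r
o=r.get_obs();print(o["eef_pos"],o["wrist_force"],o["moment"])
E
```

```text
[518.5356803  181.98828666  47.83676474] [ 0.97292412 -0.74315286 -2.89312384] [-0.26359109 -0.11940837 -0.03026682]
```

>>> drive_tool(commands=[{"offset": [-0.5, -0.5, -0.8], "dr": [0, 0, 0]}, {"offset": [-0.5, -0.5, -1.8], "dr": [0, 0, 0]}, {"offset": [-0.5, -0.5, -1.8], "dr": [0, 0, 0]}])

```text
clock: 20.2
eef_pos: [518.2, 181.6, 46.4]
ee_rot: [0.0, 0.874, 0.486, 0.001]
wrist_force: [0.6, -0.3, 0.1]
gripper_width: 17.6
grip_force: 39.7
```

Seated: the weight is off the wrist. I open the fingers.

>>> drive_tool(commands=[{"offset": [0, 0, 0], "dr": [0, 0, 0]}, {"offset": [0, 0, 0], "dr": [0, 0, 0]}, {"offset": [0, 0, 0], "dr": [0, 0, 0]}, {"offset": [0, 0, 0], "dr": [0, 0, 0]}, {"offset": [0, 0, 0], "dr": [0, 0, 0]}, {"offset": [0, 0, 0], "dr": [0, 0, 0]}, {"offset": [0, 0, 0], "dr": [0, 0, 0]}, {"offset": [0, 0, 30], "dr": [0, 0, 0]}, {"offset": [0, 0, 70], "dr": [0, 0, 0]}, {"offset": [0, 0, 110], "dr": [0, 0, 0]}, {"offset": [0, 0, 150], "dr": [0, 0, 0]}, {"offset": [-60, 0, 180], "dr": [0, 0, 0]}, {"offset": [-110, 0, 200], "dr": [0, 0, 0]}, {"offset": [-110, 0, 200], "dr": [0, 0, 0]}], fingers=60)

```text
clock: 21.6
eef_pos: [405.5, 181.0, 247.9]
ee_rot: [-0.0, 0.874, 0.487, 0.002]
wrist_force: [0.4, -0.6, 0.6]
gripper_width: 59.6
grip_force: 0.0
```

```bash
python3 - <<'E'
from h import *
o=r.get_obs();print(o["eef_pos"],o["gripper_width"],o["clock"],o["wrist_force"])
p,d=grab("side","s9"); p2,d2=grab("top","t9"); A=np.load("side0.npz")["p"].astype(int)
k=lambda p,x,y,w,h,f:cv2.resize(p[y:y+h,x:x+w,::-1],None,fx=f,fy=f,interpolation=cv2.INTER_CUBIC)
cv2.imwrite("pics/c9.png",np.vstack([np.hstack([k(p,130,140,200,150,2),k(p2,225,130,200,150,2)]),np.hstack([k(p,265,150,80,60,5),k(p2,310,170,80,60,5)])]))
g=lambda a:(a[160:172,294:316].min(2)>195)
print("grip top mask px before/after",[np.argwhere(g(x)).mean(0).round(1) for x in(A,p)])
E
```

```text
[405.49699983 181.0057726  247.90275441] 59.618543553964265 21.6 [ 0.39590224 -0.59171801  0.58934629]
grip top mask px before/after [array([ 8.5, 10.1]), array([ 7.7, 10.7])]
```

View pics/c9.png

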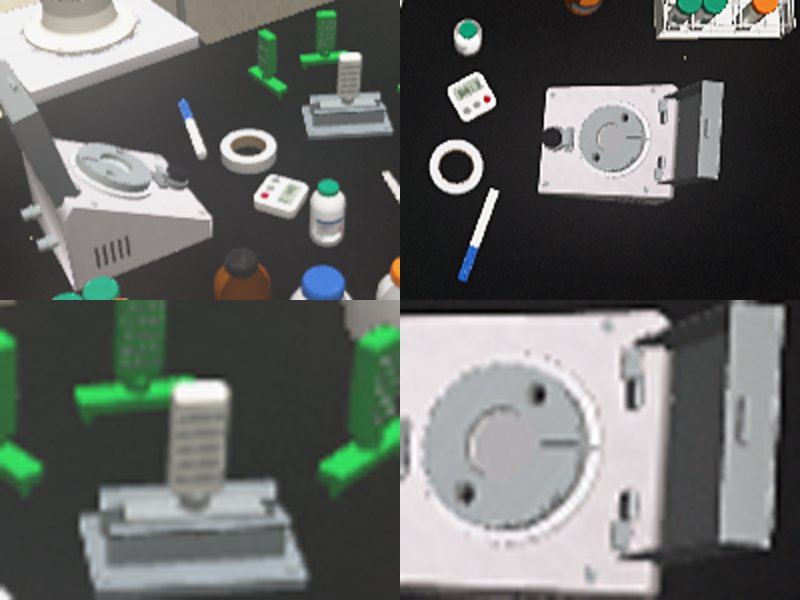

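The spanner is upright and seated in its stand (side crop (197,440)). The ring line meets its mark (top crop (590,443)), the guard is open, and the loose things have not moved. I hand in.

```bash
python3 -c "
from bench import r
print(r.close_job())"
```

```text
the job is handed in; nothing more can be done
None
```

I pressed the button so the guard sprang open, turned the ring to its stop with both spanner pins seated, and put the spanner back upright; I handed in at about 22 s, with the guard open and the loose things not visibly moved in the last pictures.

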